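Charge the washing hopper with used base moulds

TASK

Take the forceps off the steel scoop tray and lay them flat on the bare worktop, then pick the tray up by its black grip and tip all six steel moulds into the round hopper. Do not touch the moulds with the fingers; then set the empty tray back upright on the worktop. Leave the other things on the bench where they stand.

Things in the scene. Friction and masses are not known exactly. Their poses are not given: they have to be found in the camera images.
- tote: Loose scoop tray, bare 3 mm sheet steel, about 0.15 kg, starts upright holding the moulds. Origin under its floor; +x pouring direction (at first 40 degrees right to 23 degrees left of straight ahead), z up. Flat floor from x=-58 to 42 mm, then a 30 degree ramp up to the open front lip. Side walls at y=+-42 mm and back wall x=-58 mm are 40 mm high (sides beside the ramp 32). Tray and hopper may swap places.
- tote_grip (a point): Middle of the tray's black grip: x=-91, y=0, z=74 mm in the tray's frame. A flat bar 14 mm thick across y (pinch it there), 26 mm wide, 50 mm long, on a handle that rises from the back wall leaning back 40 degrees: upward direction (-0.643, 0, 0.766) in the tray's frame. May be pinched with the fingers at any lean in the tray's x-z plane. Axes as the tray's.
- tote_lip (a point): Middle of the tray's front lip edge, over which the moulds leave: x=78, y=0, z=22 mm in the tray's frame. The edge is 84 mm wide. Room: a microtome 0.3 m high stands to the right of the work (x 0.18 to 0.64, y -0.29 to 0.14 m), with a lamp behind it; a notebook lies to the left (y above 0.54 m).
- forceps: Fine steel forceps, 14 x 116 x 10 mm, 20 g, origin at the centre of the underside, long axis y, z up. Starts lying across the tray's two side walls (underside 40 mm above the worktop), above the moulds, 12 to 28 mm forward of the tray's origin, within 9 degrees of the tray's y axis. Pinch at the middle across its 14 mm.
- hopper: Round feed hopper of bare sheet steel, fixed to the worktop. Origin: centre of its foot. Closed throat 100 mm across up to 30 mm, then a cone widening to a rim of 160 mm outside (154 mm inside) diameter; feet stay within the rim's outline.
- hopper_mouth (a point): Centre of the hopper's rim, 85 mm above the worktop.
- mould_0: Steel base mould, a small flared dish 34 x 26 x 13 mm, about 15 g; origin at the centre of its underside. One of six alike that start flat on the tray's floor in two rows of three; they slide on steel at a slope of 25 to 36 degrees.
- mould_1: Steel base mould, a small flared dish 34 x 26 x 13 mm, about 15 g; origin at the centre of its underside. One of six alike that start flat on the tray's floor in two rows of three; they slide on steel at a slope of 25 to 36 degrees.
- mould_2: Steel base mould, a small flared dish 34 x 26 x 13 mm, about 15 g; origin at the centre of its underside. One of six alike that start flat on the tray's floor in two rows of three; they slide on steel at a slope of 25 to 36 degrees.
- mould_3: Steel base mould, a small flared dish 34 x 26 x 13 mm, about 15 g; origin at the centre of its underside. One of six alike that start flat on the tray's floor in two rows of three; they slide on steel at a slope of 25 to 36 degrees.
- mould_4: Steel base mould, a small flared dish 34 x 26 x 13 mm, about 15 g; origin at the centre of its underside. One of six alike that start flat on the tray's floor in two rows of three; they slide on steel at a slope of 25 to 36 degrees.
- mould_5: Steel base mould, a small flared dish 34 x 26 x 13 mm, about 15 g; origin at the centre of its underside. One of six alike that start flat on the tray's floor in two rows of three; they slide on steel at a slope of 25 to 36 degrees.
- wash_bottle: White squeeze bottle with a bent spout, 64 x 78 x 189 mm, a loose bystander on the worktop; origin at the centre of its underside.
- reagent_amber: Amber glass bottle, 56 mm across, 112 mm high, a loose bystander on the worktop; origin at the centre of its underside.
- reagent_white: White bottle with a cap, 52 mm across, 107 mm high, a loose bystander on the worktop; origin at the centre of its underside.
- timer: White bench timer, 40 x 68 x 62 mm high, a loose bystander on the worktop; origin at the centre of its underside.
- petri_1: Covered petri dish, 61 mm across, 15 mm high, a loose bystander on the worktop; origin at the centre of its underside.
- blade_dispenser: Flat green blade dispenser, 26 x 96 x 14 mm, long axis y, a loose bystander on the worktop; origin at the centre of its underside.

How it is judged:
By the outcome, as a careful person would: the job done as asked, in the order asked, and still so for the second after the job is handed in, with the robot touching nothing.
It also fails if it takes over 72 s, if anything falls off the work surface, if the arm or the gripper's body presses on something with over 40 N, if the wrist force passes 120 N, or if a joint passes its speed limit or range.

ROBOT

A 6-joint arm with a two-finger parallel gripper is mounted at the origin on a cart in front of the work surface, level with it; the furniture and walls round the work are solid. World frame = base frame: x ahead of the robot, y to its left, z up, the work surface at z = 0. Lengths are in m, angles in rad, forces in N, time in s.
With the tool pointing down it reaches from about 0.275 to 0.975 m from the base axis. Payload 8.4 kg.
Tool frame: the origin (TCP) lies midway between the tips of the shut fingers; the grasp point (between the pads) lies 19 mm behind it; z points along the fingers, y is the line along which they close (so a half turn about z gives the same grasp; the last joint's range is limited). The gripper opens to 92 mm and grips with 3 to 60 N. Pads are 20 mm wide; open, the fingers measure 128 mm over their backs; the gripper's body (75 mm by 189 mm) begins 69 mm behind the grasp point.
Start: joints at [-0.002, 0.353, 1.633, -0, 1.155, -0.002], TCP at [0.625, -0, 0.215] pointing down, gripper open.
Joint ranges: [-2.63, 2.63], [-0.92, 2.1], [0.06, 2.66], [-1.3, 4.44], [0, 2.69], [-3.02, 3.02]. Speed limits (rad/s): [2.22, 2.22, 2.79, 3.14, 3.14, 3.14].

INTERFACE

Orientations are given as a rotation vector (axis times angle).
In Python, from bench import manip gives the robot as it stands. The module is installed in compiled form; this text tells all that it offers.
- The arm moves only by the tool play_rows, never from a script. Its arguments are lists of equal length, an entry for each row: "xyz": the shift along the tool's x, y, z in cm, a list of three; "rot": the turn, a rotation vector about the tool's x, y, z in rad, a list of three. A call has exactly 8 rows; each row shifts and turns the commanded pose from where the row before left it, along the tool's axes as they then stand; what a row does not reach is not made up. A row lasts 1/12 s, in which the tool goes at most 41.7 mm and 7.16 degrees, less where a joint would pass 70% of its speed; a pose out of reach is approached as far as the arm can. A call with a gripper value outside its range is refused whole. "gripper" is the gripper command: -1 is shut, 1 is fully open, values between are in proportion, set as the call begins (left out, the last holds). The fingers move at their own pace and stop on an object; the grip force is fixed at half the most. Time passes only in rows, so rows that do not move let the fingers close, or fill a call up. It gives the time, the measured TCP pose, the force, the opening and the grip force at its end, in the units of the state.
- manip.state(): the state, without advancing time (a new reading comes with each control period).
- manip.snapshot(name): name is "scene" or "side" or "wrist"; returns the picture (400x640x3 uint8, blue, green, red); there is no depth.
- manip.camera_info(name): a dict with "fx", "fy", "cx", "cy" (pixels), "camera_from_world" (4x4, takes a point from world to camera coordinates). Camera axes: x right, y down, z forward; pixel columns grow to the right and rows downward; lengths in m; the calibration is good to about 2 mm. A picture is of the moment at which its call begins: read the wrist's pose just before it. camera_info takes no time and is no camera call; for the wrist camera it gives the pose at the moment of the call.
- manip.job_done(): hands the job in; it is judged then, once.
The state is a dict: "t": time; "q": joint angles; "dq": joint speeds; "joint_torque": joint torques, N m; "tool_pos": TCP position; "tool_rot": TCP orientation; "ft_force": force on the tool from outside, world axes, zero at the start; "wrist_torque": the same for the moment, N m; "grip_width": opening from 0.0 (shut) to 1.0 (fully open); "grasp_force": force on a finger pad.
Only numpy, scipy, OpenCV 4.12 (cv2) and the standard library are available. Lean on these libraries where they do the work, as an engineer would, in place of code of your own. Each camera call takes 0.05 s, during which the arm holds its last target. There are 200 camera calls.

## Working session

There is one attempt and no reset: what is moved stays moved. The work goes in short steps, Python scripts to look and compute and a tool call to move; the robot and the scene stay as the last step left them, time stands still between calls to the robot, and variables do not carry over. Pictures are saved under pics/ and viewed, at most 10 in all, crops included, and the job is handed in when it is done.

Besides the shell and the picture viewer there is one more tool, called after "Call:" as a command line: name --argument value ..., lists and objects as JSON in quotes. play_rows: Moves the arm, as the interface text tells. Its arguments: {"type":"object","properties":{"xyz":{"type":"array"},"rot":{"type":"array"},"gripper":{"type":"number"}},"required":["xyz","rot"]}

```bash
mkdir -p pics; cat > h.py <<'E'
import numpy as np, cv2
from bench import manip
from scipy.spatial.transform import Rotation as R
def snap(cam,name):
    ci=manip.camera_info(cam); im=manip.snapshot(cam); cv2.imwrite(f'pics/{name}.png',im); return im,ci
def ray(ci,u,v,z):
    T=np.array(ci['camera_from_world']); Rm=T[:3,:3]; c=-Rm.T@T[:3,3]
    d=Rm.T@np.array([(u-ci['cx'])/ci['fx'],(v-ci['cy'])/ci['fy'],1]); return c+d*(z-c[2])/d[2]
def proj(ci,p):
    T=np.array(ci['camera_from_world']); q=T[:3,:3]@np.array(p)+T[:3,3]
    return np.array([ci['fx']*q[0]/q[2]+ci['cx'],ci['fy']*q[1]/q[2]+ci['cy']])
E
python3 - <<'E'
from h import *
for c in ('scene','side','wrist'):
    im,ci=snap(c,c+'0'); T=np.array(ci['camera_from_world']); print(c,ci['fx'],-T[:3,:3].T@T[:3,3],T[2,:3])
    np.save(c+'0.npy',ci,allow_pickle=True)
a=cv2.imread('pics/scene0.png');print(manip.state())
E
```

```text
scene 426.1548850446753 [0.09379169 0.79283624 0.70782931] [ 0.47296907 -0.50573257 -0.721481  ]
side 441.4106198825765 [ 0.81812985 -0.25967206  0.82238619] [-0.28619308  0.59859842 -0.7481801 ]
wrist 349.71349650180105 [0.62478855 0.07757209 0.38548636] [-2.83235676e-04 -2.75483266e-01 -9.61305825e-01]
{'t': 0.15, 'q': array([-2.41899639e-03,  3.53504525e-01,  1.63392718e+00,  3.89943429e-06,
        1.15519186e+00, -2.43968394e-03]), 'dq': array([-1.14835045e-05, -2.48942739e-03, -4.93738680e-04, -1.70355741e-03,
       -4.96201856e-04, -5.10678897e-04]), 'joint_torque': array([-8.47799656e-04, -5.94210899e+01, -3.34467816e+01,  6.96930941e-02,
        2.04021111e-02, -8.35750166e-05]), 'tool_pos': array([ 6.24641895e-01, -9.72289355e-06,  2.14041944e-01]), 'tool_rot': array([-2.22090161e+00, -2.22094406e+00,  1.13803648e-03]), 'ft_force': array([-0.72963253,  0.66557323,  0.2765071 ]), 'wrist_torque': array([-0.03848378,  0.02670962, -0.02551846]), 'grasp_force': 0.0, 'grip_width': 1.0007003325904449}
```

View pics/scene0.png

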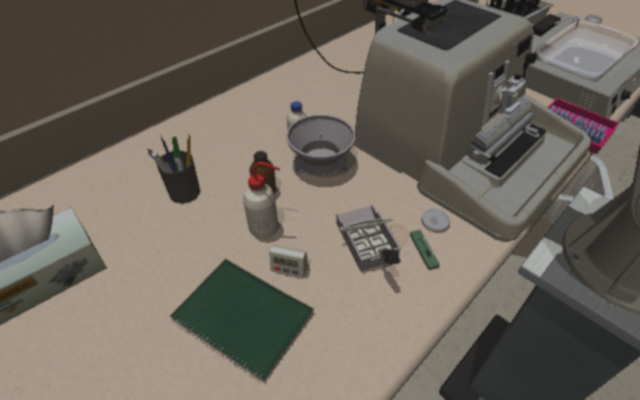

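View pics/wrist0.png

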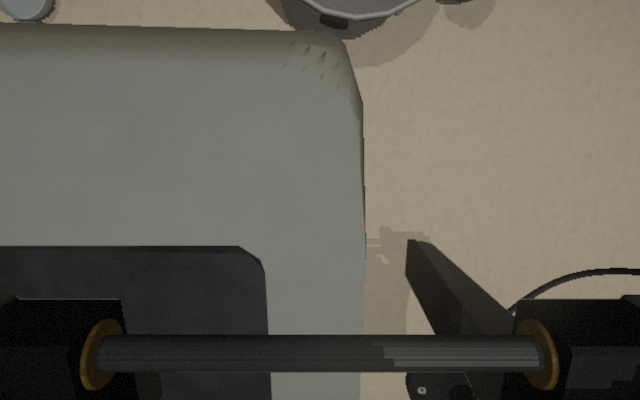

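```bash
python3 - <<'E'
from h import *
ci=manip.camera_info('scene')
for p in [(0,0,0),(.625,0,.215),(.18,.14,0),(.64,.14,0),(.64,.14,.3),(.64,-.29,.3),(.18,.14,.3),(.3,.4,0)]: print(p,proj(ci,p))
print('hopper',ray(ci,321,140,.085), 'rimL',ray(ci,287,135,.085),'rimR',ray(ci,356,135,.085))
for n,p,z in [('grip',(391,256),.074),('lipL',(337,214),.022),('lipR',(374,207),.022),('backL',(365,268),.04),('backR',(398,248),.04),('wb',(264,230),0),('amber',(264,190),0),('timer',(288,268),0),('petri',(435,222),0),('blade',(424,250),0)]: print(n,ray(ci,*p,z))
im=cv2.imread('pics/scene0.png')[190:290,310:460]; cv2.imwrite('pics/c1.png',cv2.resize(im,None,fx=5.3,fy=5.3,interpolation=cv2.INTER_CUBIC))
E
```

```text
(0, 0, 0) [625.80196871 261.23852489]
(0.625, 0, 0.215) [395.15789996  55.14941679]
(0.18, 0.14, 0) [511.34840101 250.72609633]
(0.64, 0.14, 0) [346.49141146 149.5235763 ]
(0.64, 0.14, 0.3) [353.25149851  37.65553111]
(0.64, -0.29, 0.3) [463.66322324 -16.29541131]
(0.18, 0.14, 0.3) [573.96309853 135.19894337]
(0.3, 0.4, 0) [387.49697632 293.96382999]
hopper [0.63943355 0.23477331 0.085     ] rimL [0.70902183 0.27787201 0.085     ] rimR [0.59418121 0.16314067 0.085     ]
grip [0.32298522 0.3744713  0.074     ]
lipL [0.49314843 0.3342059  0.022     ]
lipR [0.44952108 0.26241908 0.022     ]
backL [0.35307999 0.40812308 0.04      ]
backR [0.33734855 0.32725968 0.04      ]
wb [0.58584793 0.46252092 0.        ]
amber [0.67806771 0.38457035 0.        ]
timer [0.47762515 0.49215279 0.        ]
petri [ 3.37293347e-01  1.85726785e-01 -1.11022302e-16]
blade [0.31042507 0.26571985 0.        ]
```

View pics/c1.png

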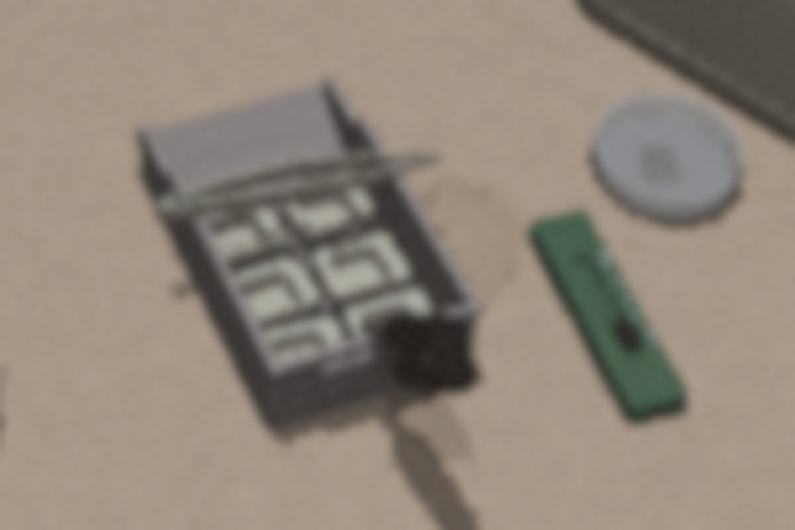

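View pics/side0.png

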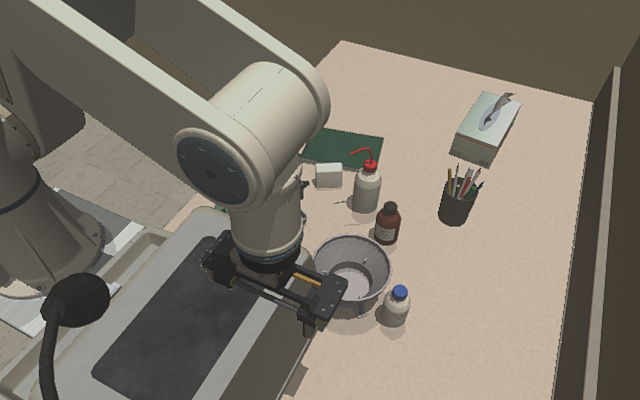

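The wrist view shows the microtome edge near column 365 and the hopper at the top (350,10). The scene crop shows the tray, with its lip corners at about (336,214) and (372,205), the grip at (391,256), and the forceps from (340,229) to (392,220). The side view shows the gripper above the microtome. I'm lifting clear first.

Call:
play_rows --xyz '[[0, 0, -1.0], [0, 0, -2.5], [0, 0, -2.5], [0, 0, -2.5], [0, 0, -2.5], [0, 0, -2.5], [0, 0, -2.5], [0, 0, -2]]' --rot '[[0, 0, 0], [0, 0, 0], [0, 0, 0], [0, 0, 0], [0, 0, 0], [0, 0, 0], [0, 0, 0], [0, 0, 0]]' --gripper 1

```text
t: 0.82
tool_pos: [0.6251, -0.0, 0.3976]
tool_rot: [2.22, 2.22, 0.002]
ft_force: [0.6, 0.7, -0.5]
grip_width: 1.003
grasp_force: 0.0
```

```bash
python3 - <<'E'
from h import *
from scipy.optimize import least_squares
ci=np.load('scene0.npy',allow_pickle=True).item()
P=[((336,214.5),(.078,.042,.022)),((371.9,205.5),(.078,-.042,.022)),((361.9,272.1),(-.058,.042,0)),((399.6,247.5),(-.058,-.042,.04)),((361.9,260.8),(-.058,.042,.04)),((391,256.5),(-.091,0,.074))]
def f(x):
    c,s=np.cos(x[2]),np.sin(x[2])
    return np.concatenate([proj(ci,(x[0]+c*p[0]-s*p[1],x[1]+s*p[0]+c*p[1],p[2]))-uv for uv,p in P])
r=least_squares(f,[.4,.34,-.5],loss='soft_l1'); print(r.x,np.degrees(r.x[2])); print(r.fun.reshape(-1,2).round(1))
c,s=np.cos(r.x[2]),np.sin(r.x[2]); M=np.array([[c,s],[-s,c]])
for uv in [(340.2,229.2),(392.5,219.6)]: 
    p=ray(ci,*uv,.045); print(p, M@(p[:2]-r.x[:2]))
s=manip.state(); print(s['t'],s['q'],s['tool_pos'],s['ft_force'])
print(s['tool_rot'])
E
```

```text
[ 0.40359418  0.33502871 -0.45230268] -25.91503486758837
[[-0.1  0.9]
 [-0.2  0.3]
 [-1.7 -0.5]
 [ 1.6  0.4]
 [-0.2 -1.1]
 [ 0.4 -0. ]]
[0.44734152 0.37488307 0.045     ] [0.02193038 0.05496597]
[0.38801146 0.2805599  0.045     ] [ 0.00978916 -0.05580184]
0.8167 [-2.40106159e-03  2.39265717e-01  1.39341445e+00 -1.56572126e-06
  1.50693815e+00 -2.40504779e-03] [ 6.25080925e-01 -1.41793545e-06  3.97561130e-01] [ 0.56134318  0.71365325 -0.52480632]
[2.22044608e+00 2.22045515e+00 2.18494570e-03]
```

Call:
play_rows --xyz '[[3.3, -2.1, 0], [3.3, -2.1, 0], [3.3, -2.1, 0], [3.3, -2.1, 0], [3.3, -2.1, 0], [3.3, -2.1, 0], [3.3, -2.1, 0], [3.3, -2.1, 0]]' --rot '[[0, 0, 0], [0, 0, 0], [0, 0, 0], [0, 0, 0], [0, 0, 0], [0, 0, 0], [0, 0, 0], [0, 0, 0]]'

```text
t: 1.48
tool_pos: [0.4556, 0.2652, 0.3955]
tool_rot: [2.221, 2.221, 0.001]
ft_force: [0.3, -0.1, -0.4]
grip_width: 1.001
grasp_force: 0.0
```

```bash
python3 - <<'E'
from h import *
s=manip.state(); print(repr(s['q']),s['tool_pos'])
E
```

```text
array([5.24354274e-01, 7.13180664e-02, 1.59577425e+00, 1.66102421e-05,
       1.47364703e+00, 5.24522345e-01]) [0.45559241 0.2652352  0.39550343]
```

Call:
play_rows --xyz '[[3.2, -2.0, 0], [3.2, -1.9, 2.0], [0, 0, 4], [0, 0, 4], [0, 0, 4], [0, 0, 3], [0, 0, 1], [0, 0, 0]]' --rot '[[0, 0, 0], [0, 0, 0], [0, 0, 0.1], [0, 0, 0.1], [0, 0, 0.1], [0, 0, 0.1], [0, 0, 0.1], [0, 0, 0.06]]'

```text
t: 2.15
tool_pos: [0.4165, 0.3263, 0.212]
tool_rot: [2.752, 1.513, -0.009]
ft_force: [-0.1, -0.2, 0.6]
grip_width: 0.998
grasp_force: 0.0
```

```bash
python3 - <<'E'
from h import *
s=manip.state(); print(repr(s['q']),s['tool_pos'],s['tool_rot'])
im,ci=snap('wrist','w1'); np.save('w1.npy',ci,allow_pickle=True)
E
```

```text
array([ 6.61770230e-01,  2.09973244e-01,  1.83621682e+00, -4.15125256e-05,
        1.10090808e+00,  1.22702790e+00]) [0.41653276 0.32634075 0.21198144] [ 2.75200506  1.51337184 -0.00852725]
```

View pics/w1.png

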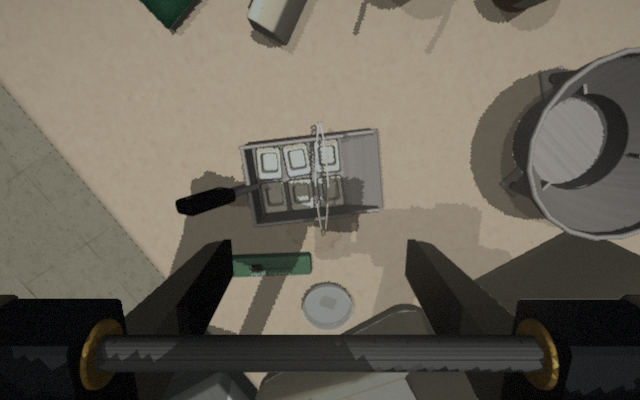

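The wrist view shows the forceps from (319,124) to (323,233), the tray from (241,147) to (382,210), and the grip at about (205,202).

```bash
python3 - <<'E'
from h import *
from scipy.optimize import least_squares
ci=np.load('w1.npy',allow_pickle=True).item()
P=[((380,131),(.078,.042,.027)),((382,210),(.078,-.042,.027)),((242,147),(-.058,.042,.04)),((256.5,226),(-.058,-.042,.04)),((206,201),(-.091,0,.074))]
def f(x):
    c,s=np.cos(x[2]),np.sin(x[2])
    return np.concatenate([proj(ci,(x[0]+c*p[0]-s*p[1],x[1]+s*p[0]+c*p[1],p[2]))-uv for uv,p in P])
r=least_squares(f,[.4,.34,-.5],loss='soft_l1'); print(r.x,np.degrees(r.x[2])); print(r.fun.reshape(-1,2).round(1))
a,b=ray(ci,319,124,.045),ray(ci,323,233,.045); print('forceps',(a+b)/2,np.degrees(np.arctan2(*(a-b)[1::-1])),np.linalg.norm(a-b))
s=manip.state(); m=R.from_rotvec(s['tool_rot']).as_matrix(); print('tool y yaw',np.degrees(np.arctan2(m[1,1],m[0,1])))
d=(a+b)/2-s['tool_pos']; print('tool delta cm',m.T@d*100)
print('petri',ray(ci,327,304,.008),'blade',ray(ci,272,264,.007),'timer',ray(ci,270,25,.03))
# kin fit
q=np.array([[.00242,.3535,1.63393,0,1.15519],[0,.239266,1.393414,0,1.506938],[0,.071318,1.595774,0,1.473647],[0,.209973,1.836217,0,1.1009]])
t=np.array([[.624642,.214042],[.625081,.397561],[np.hypot(.45559,.26523),.395503],[np.hypot(.416533,.326341),.211981]])
A=[];B=[]
for qq,tt in zip(q,t):
    A+=[[np.sin(qq[1]),np.sin(qq[1]+qq[2]),1,0],[np.cos(qq[1]),np.cos(qq[1]+qq[2]),0,1]];B+=list(tt)
print(np.linalg.lstsq(np.array(A),np.array(B),rcond=None))
E
```

```text
[ 0.40640715  0.33416742 -0.46120772] -26.425255875768705
[[-0.7 -0.3]
 [ 1.8  0.5]
 [ 0.1 -0.4]
 [-1.   1.2]
 [ 0.4 -0.4]]
forceps [0.42045402 0.32829282 0.045     ] 59.71345210309871 0.10991800874915394
tool y yaw -32.52204972430579
tool delta cm [ 0.32771024  0.20453263 16.86016994]
petri [0.34030543 0.18790158 0.008     ] blade [0.31369085 0.26754698 0.007     ] timer [0.45730191 0.47374803 0.03      ]
(array([ 0.51006666,  0.49479747, -0.00320816, -0.06443423]), array([0.00040688]), np.int32(4), array([2.85155462, 2.78930213, 0.26129186, 0.14197341]))
```

Call:
play_rows --xyz '[[0.3, 0.2, 2.0], [0, 0, 3.5], [0, 0, 3.5], [0, 0, 3.0], [0, 0, 2.5], [0, 0, 2.0], [0, 0, 1.2], [0, 0, 0.5]]' --rot '[[0, 0, -0.038], [0, 0, 0], [0, 0, 0], [0, 0, 0], [0, 0, 0], [0, 0, 0], [0, 0, 0], [0, 0, 0]]' --gripper 0

```text
t: 2.87
tool_pos: [0.4213, 0.3288, 0.0319]
tool_rot: [2.718, 1.574, -0.002]
ft_force: [-0.9, -0.2, 1.2]
grip_width: 0.497
grasp_force: 0.0
```

Call:
play_rows --xyz '[[0, 0, 0], [0, 0, 0], [0, 0, 0], [0, 0, 0], [0, 0, 0], [0, 0, 0], [0, 0, 0], [0, 0, 0]]' --rot '[[0, 0, 0], [0, 0, 0], [0, 0, 0], [0, 0, 0], [0, 0, 0], [0, 0, 0], [0, 0, 0], [0, 0, 0]]' --gripper -1

```text
t: 3.53
tool_pos: [0.4221, 0.3295, 0.0337]
tool_rot: [-2.719, -1.573, -0.002]
ft_force: [-0.9, -0.9, 7.1]
grip_width: 0.136
grasp_force: 30.0
```

Call:
play_rows --xyz '[[0, 0, -0.5], [0, 0, -1.5], [0, 0, -3], [0, 0, -3], [0, 0, -3], [2.8, -2.5, 0], [2.9, -2.6, 0], [2.9, -2.6, 0]]' --rot '[[0, 0, 0], [0, 0, 0], [0, 0, 0], [0, 0, 0], [0, 0, 0], [0, 0, 0], [0, 0, 0], [0, 0, 0]]'

```text
t: 4.2
tool_pos: [0.3978, 0.4432, 0.1443]
tool_rot: [-2.72, -1.57, -0.003]
ft_force: [0.7, -0.6, -0.4]
grip_width: 0.144
grasp_force: 30.0
```

Call:
play_rows --xyz '[[0, 0, 0], [0, 0, 0], [0, 0, 0], [0, 0, 0], [0, 0, 0], [0, 0, 0], [0, 0, 0], [0, 0, 0]]' --rot '[[0, 0, -0.11], [0, 0, -0.12], [0, 0, -0.12], [0, 0, -0.12], [0, 0, -0.12], [0, 0, -0.12], [0, 0, -0.12], [0, 0, -0.12]]'

```text
t: 4.87
tool_pos: [0.3975, 0.4418, 0.143]
tool_rot: [-1.691, -2.648, 0.001]
ft_force: [0.4, -0.6, 0.2]
grip_width: 0.142
grasp_force: 30.0
```

Call:
play_rows --xyz '[[0, 0, 0], [0, 0, 0], [0, 0, 0], [0, 0, 0], [0, 0, 2], [0, 0, 2], [0, 0, 2], [0, 0, 0]]' --rot '[[0, 0, -0.12], [0, 0, -0.12], [0, 0, -0.12], [0, 0, -0.12], [0, 0, -0.12], [0, 0, -0.09], [0, 0, 0], [0, 0, 0]]'

```text
t: 5.53
tool_pos: [0.3959, 0.44, 0.0797]
tool_rot: [-0.704, -3.059, 0.008]
ft_force: [-0.5, -0.4, 0.5]
grip_width: 0.139
grasp_force: 30.0
```

```bash
python3 - <<'E'
from h import *
s=manip.state(); m=R.from_rotvec(s['tool_rot']).as_matrix(); print(repr(s['q']),s['tool_pos'],'tool y yaw',np.degrees(np.arctan2(m[1,1],m[0,1])),s['grip_width'])
snap('scene','s1');im,ci=snap('wrist','w2'); np.save('w2.npy',ci,allow_pickle=True)
E
```

```text
array([ 8.35573810e-01,  4.62716226e-01,  1.80831993e+00, -3.93766940e-08,
        8.76153174e-01, -2.82539112e-01]) [0.39588218 0.43998138 0.07970643] tool y yaw 64.06339318820295 0.13931215852740106
```

View pics/w2.png

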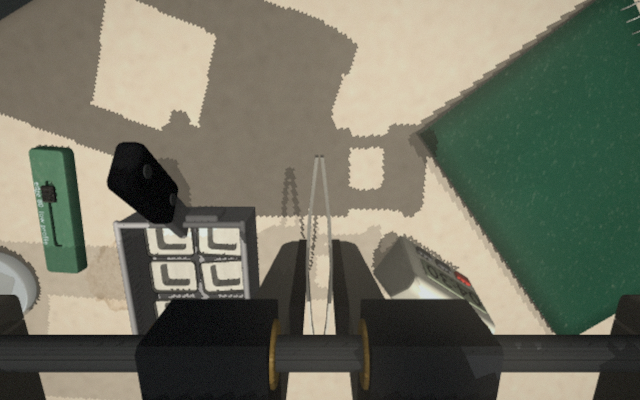

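```bash
python3 - <<'E'
from h import *
ci=np.load('w2.npy',allow_pickle=True).item()
x=np.array([.4064,.3342]);c,s=np.cos(-.4612),np.sin(-.4612);M=np.array([[c,s],[-s,c]])
for n,u,v,z in [('timer base corner',376,268,0.0),('timer top corner',407,236,.062),('timer right base',490,330,0),('notebook corner',418,132,.01),('nb2',568,335,.005),('nbtop',590,0,.01),('grip top',130,145,.1),('grip low',165,218,.06)]:
    p=ray(ci,u,v,z); print(n,p.round(3),(M@(p[:2]-x)*1000).round())
ci=np.load('w1.npy',allow_pickle=True).item()
for u,v in [(0,85),(130,240)]: p=ray(ci,u,v,0);print('edge',p)
E
```

```text
timer base corner [0.459 0.46  0.   ] [ -9. 136.]
timer top corner [0.416 0.488 0.062] [-60. 142.]
timer right base [0.553 0.523 0.   ] [ 47. 235.]
notebook corner [0.373 0.527 0.01 ] [-116.  158.]
nb2 [0.582 0.579 0.005] [ 48. 297.]
nbtop [0.345 0.652 0.01 ] [-197.  257.]
grip top [0.306 0.393 0.1  ] [-116.    8.]
grip low [0.345 0.366 0.06 ] [-69.   1.]
edge [0.18823318 0.58473349 0.        ]
edge [0.1874638  0.38035633 0.        ]
```

Call:
play_rows --xyz '[[2, -0.5, 0], [3, 0, 0], [3.4, 0, 0], [2.5, 0, 2], [0, 0, 2.5], [0, 0, 2], [0, 0, 0.8], [0, 0, 0.1]]' --rot '[[0, 0, 0], [0, 0, 0], [0, 0, 0], [0, 0, 0], [0, 0, 0], [0, 0, 0], [0, 0, 0], [0, 0, 0]]'

```text
t: 6.3
tool_pos: [0.2973, 0.4849, 0.0085]
tool_rot: [-0.705, -3.061, 0.002]
ft_force: [-0.2, -0.1, 0.4]
grip_width: 0.138
grasp_force: 30.0
```

Call:
play_rows --xyz '[[0, 0, 0.1], [0, 0, 0], [0, 0, 0], [0, 0, 0], [0, 0, 0], [0, 0, 0], [0, 0, 0], [0, 0, 0]]' --rot '[[0, 0, 0], [0, 0, 0], [0, 0, 0], [0, 0, 0], [0, 0, 0], [0, 0, 0], [0, 0, 0], [0, 0, 0]]'

```text
t: 6.97
tool_pos: [0.2975, 0.4852, 0.008]
tool_rot: [0.705, 3.061, 0.0]
ft_force: [0.1, -0.8, 0.2]
grip_width: 0.141
grasp_force: 30.0
```

Call:
play_rows --xyz '[[0, 0, 0.2], [0, 0, 0.2], [0, 0, 0.1], [0, 0, 0], [0, 0, 0], [0, 0, 0], [0, 0, 0], [0, 0, 0]]' --rot '[[0, 0, 0], [0, 0, 0], [0, 0, 0], [0, 0, 0], [0, 0, 0], [0, 0, 0], [0, 0, 0], [0, 0, 0]]'

```text
t: 7.63
tool_pos: [0.2975, 0.4852, 0.0029]
tool_rot: [0.705, 3.061, 0.0]
ft_force: [1.2, 0.7, 0.1]
grip_width: 0.139
grasp_force: 30.0
```

Call:
play_rows --xyz '[[0, 0, 0], [0, 0, 0], [0, 0, 0], [0, 0, 0], [0, 0, 0], [0, 0, 0], [0, 0, 0], [0, 0, 0]]' --rot '[[0, 0, 0], [0, 0, 0], [0, 0, 0], [0, 0, 0], [0, 0, 0], [0, 0, 0], [0, 0, 0], [0, 0, 0]]' --gripper -0.3

```text
t: 8.3
tool_pos: [0.2975, 0.4852, 0.0029]
tool_rot: [-0.705, -3.061, 0.0]
ft_force: [-0.1, 0.2, 0.7]
grip_width: 0.349
grasp_force: 0.0
```

Call:
play_rows --xyz '[[0, 0, -0.5], [0, 0, -1.5], [0, 0, -2.5], [0, 0, -3], [0, 0, -3], [0, 0, -3], [0, 0, -3], [0, 0, 0]]' --rot '[[0, 0, 0], [0, 0, 0], [0, 0, 0], [0, 0, 0], [0, 0, 0], [0, 0, 0], [0, 0, 0], [0, 0, 0]]'

```text
t: 8.97
tool_pos: [0.2992, 0.488, 0.1742]
tool_rot: [0.705, 3.059, 0.013]
ft_force: [0.5, 1.3, 1.2]
grip_width: 0.35
grasp_force: 0.0
```

```bash
python3 - <<'E'
from h import *
s=manip.state(); print(repr(s['q']),s['tool_pos'],s['tool_rot'])
a,_=snap('scene','s2');b,ci=snap('wrist','w3'); np.save('w3.npy',ci,allow_pickle=True)
cv2.imwrite('pics/c3.png',np.vstack([cv2.resize(a[180:330,300:540],(640,400)),b])[:,:][::1,::1] if 0 else np.hstack([cv2.resize(a[190:340,320:480],(400,375)),cv2.resize(b,(400,250)).copy() if 0 else cv2.copyMakeBorder(cv2.resize(b,(400,250)),0,125,0,0,0)]))
E
```

```text
array([ 1.01812463e+00,  3.09769869e-01,  1.79389128e+00,  5.43665419e-05,
        1.02891150e+00, -9.98516112e-02]) [0.29923506 0.48804042 0.174182  ] [0.70462382 3.05860279 0.01343245]
```

View pics/c3.png

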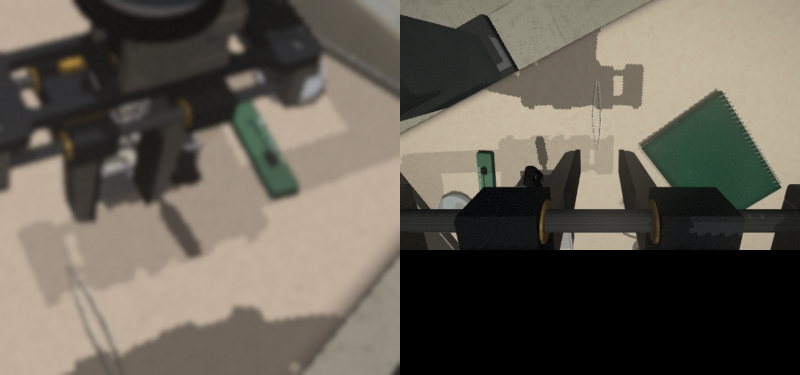

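The forceps now lie flat on the bare worktop behind the tray (scene crop (95,320), wrist crop (597,115)). Next I'm tilting the tool to learn the arm's kinematics for the tip.

Call:
play_rows --xyz '[[0, 0, -2], [0, 0, -2], [0, 0, 0], [0, 0, 0], [0, 0, 0], [0, 0, 0], [0, 0, 0], [0, 0, 0]]' --rot '[[0, -0.1, 0], [0, -0.1, 0], [0, -0.1, 0], [0, -0.1, 0], [0, -0.1, 0], [0, 0, 0], [0, 0, 0], [0, 0, 0]]' --gripper 0

```text
t: 9.73
tool_pos: [0.2954, 0.4856, 0.2067]
tool_rot: [0.594, 2.585, -0.154]
ft_force: [0.7, 0.3, 0.6]
grip_width: 0.504
grasp_force: 0.0
```

```bash
cat > kin.py <<'E'
from h import *
from scipy.optimize import least_squares
lo=np.array([-2.63,-.92,.06,-1.3,0,-3.02]);hi=np.array([2.63,2.1,2.66,4.44,2.69,3.02])
def fk(q,p):
    d1,L2,L3,L6,a1,e,w=p
    E=lambda s,*a:R.from_euler(s,a)
    A=R.from_euler('z',q[0]);B=A*R.from_euler('y',q[1]);C=B*R.from_euler('y',q[2]);D=C*R.from_euler('z',q[3]);F=D*R.from_euler('y',q[4]);G=F*R.from_euler('z',q[5]+np.pi/2)
    return A.apply([a1,w,d1])+B.apply([0,0,L2])+C.apply([e,0,L3])+F.apply([0,0,L6]),G
E
python3 - <<'E'
from kin import *
s=manip.state(); print(repr(s['q']),s['tool_pos'],s['tool_rot'])
D=[([-2.41899639e-03,3.53504525e-01,1.63392718,0,1.15519186,-.00244],[.624642,-1e-5,.214042]),
([-2.4e-3,2.39265717e-01,1.39341445,0,1.50693815,-.0024],[.625081,0,.397561]),
([5.24354274e-01,7.13180664e-02,1.59577425e+00,0,1.47364703e+00,5.24522345e-01],[.45559241,.2652352,.39550343]),
([6.6177e-1,2.09973e-1,1.8362168,0,1.1009081,1.2270279],[.41653276,.32634075,.21198144]),
([8.35573810e-01,4.62716226e-01,1.80831993e+00,0,8.76153174e-01,-2.82539112e-01],[.39588218,.43998138,.07970643]),
([1.01812463,.309769869,1.79389128,0,1.0289115,-.0998516],[.29923506,.48804042,.174182]),
(s['q'],s['tool_pos'])]
p,R6=fk(s['q'],[0]*7); print('rot err',(R6.inv()*R.from_rotvec(s['tool_rot'])).as_rotvec())
f=lambda p:np.concatenate([fk(np.array(q),p)[0]-t for q,t in D]+[[p[5]*.0,p[6]*0]])
r=least_squares(f,[.3,.5,.45,.3,0,0,0]); print(r.x.round(4),np.abs(r.fun).max(), np.linalg.svd(r.jac)[1].round(3))
np.save('kin.npy',r.x)
E
```

```text
array([ 1.32154323,  0.33648077,  1.78315365, -0.52837875,  1.18684165,
        0.44534296]) [0.29541063 0.48560366 0.2067058 ] [ 0.59399144  2.58524132 -0.15403372]
rot err [-1.11022302e-16 -1.45716772e-16  3.46944695e-17]
[ 0.294   0.5681  0.4943  0.3594 -0.      0.0585  0.0015] 1.2808333377745118e-05 [5.228 3.752 2.65  0.526 0.412 0.315 0.15 ]
```

```bash
cat > plan.py <<'E'
from kin import *
P=np.load('kin.npy'); tray0=np.array([.4064,.3342,0]); yaw0=-.4612
GRIP=np.array([-.091,0,.074]);LIP=np.array([.078,0,.022])
def tool(pos,yaw,th,al,s=1):
    Rt=R.from_euler('z',yaw)*R.from_euler('y',th)
    z=np.array([np.cos(al),0,-np.sin(al)]);y=np.array([0,s,0.]);x=np.cross(y,z)
    return pos+Rt.apply(GRIP+.019*z), Rt*R.from_matrix(np.c_[x,y,z])
def ik(p,Ro,q0):
    def f(q):
        a,b=fk(q,P); return np.r_[(a-p)*5,(b.inv()*Ro).as_rotvec(),(q-q0)*1e-5]
    r=least_squares(f,np.clip(q0,lo+1e-3,hi-1e-3),bounds=(lo,hi)); return r.x,np.abs(r.fun).max()
def pourpose(hop,h,th,off):
    zl=.14-.04*min(1,th/.87); lip=np.r_[hop-off*np.array([np.cos(h),np.sin(h)]),zl]
    return lip-(R.from_euler('z',h)*R.from_euler('y',th)).apply(LIP)
E
python3 - <<'E'
from plan import *
ci=np.load('w1.npy',allow_pickle=True).item()
pts=np.array([ray(ci,*u,.085)[:2] for u in [(527,150),(545,95),(600,52),(535,195),(575,232)]])
r=least_squares(lambda c:np.hypot(*(pts-c[:2]).T)-.08,[.65,.22]);print('hopper',r.x,r.fun)
hop=np.array([.65,.222]); q00=manip.state()['q']
for s in (1,-1):
  for al in np.radians([25,45,65,90]):
    p,Ro=tool(tray0,yaw0,0,al,s); best=None
    for seed in [q00,q00+[0,0,0,-.7,.3,0],q00*[1,1,1,1,1,-1],[.5,.3,1.8,1.5,1,1.5],[.5,.3,1.8,3,1,1]]:
        qg,e=ik(p,Ro,np.array(seed))
        if e<1e-3: 
            for h in np.radians(range(-120,240,20)):
                q=qg.copy();mar=np.min(np.r_[q-lo,hi-q]);ok=1
                W=[(tray0+[0,0,.06],yaw0,0),(tray0+[0,0,.12],yaw0,0)]
                a=pourpose(hop,h,0,.02)
                W+=[((1-t)*(tray0+[0,0,.12])+t*a,yaw0+t*(h-yaw0),0) for t in np.linspace(.1,1,10)]
                W+=[(pourpose(hop,h,t,.02),h,t) for t in np.radians([15,30,45,60,70,80,90,95])]
                for w in W:
                    q2,e=ik(*tool(*w,al,s),q); 
                    if e>2e-3 or np.abs(q2-q).max()>.9: ok=0;break
                    q=q2;mar=min(mar,np.min(np.r_[q-lo,hi-q]))
                if ok and mar>.08: print(s,np.degrees(al).round(),'h',np.degrees(h).round(),'mar',mar.round(2),'qg',qg.round(2),'qend',q.round(2))
            break
E
```

```text
hopper [0.65580496 0.22632076] [-1.13964926e-03  1.99879032e-03  5.46744082e-05 -1.41778288e-03
  1.96308223e-03]
1 25.0 h -100.0 mar 0.22 qg [ 1.47  0.77  2.01 -1.08  1.28  1.22] qend [ 0.01  0.35  1.68  0.59  1.09 -0.09]
1 25.0 h -80.0 mar 0.22 qg [ 1.47  0.77  2.01 -1.08  1.28  1.22] qend [ 0.01  0.46  1.5   0.54  1.31 -0.34]
1 25.0 h -60.0 mar 0.22 qg [ 1.47  0.77  2.01 -1.08  1.28  1.22] qend [ 0.04  0.57  1.32  0.46  1.52 -0.57]
1 25.0 h -40.0 mar 0.19 qg [ 1.47  0.77  2.01 -1.08  1.28  1.22] qend [ 0.1   0.68  1.14  0.37  1.7  -0.8 ]
1 45.0 h -100.0 mar 0.35 qg [ 1.34  0.56  2.07 -0.95  1.    0.97] qend [-0.14  0.42  1.76  0.98  1.17 -0.47]
1 45.0 h -80.0 mar 0.35 qg [ 1.34  0.56  2.07 -0.95  1.    0.97] qend [-0.12  0.57  1.51  0.83  1.45 -0.57]
1 45.0 h -60.0 mar 0.35 qg [ 1.34  0.56  2.07 -0.95  1.    0.97] qend [-0.06  0.71  1.25  0.7   1.71 -0.67]
1 45.0 h -40.0 mar 0.35 qg [ 1.34  0.56  2.07 -0.95  1.    0.97] qend [ 0.03  0.85  1.    0.58  1.96 -0.81]
1 45.0 h -20.0 mar 0.2 qg [ 1.34  0.56  2.07 -0.95  1.    0.97] qend [ 0.12  0.96  0.76  0.44  2.18 -0.99]
1 65.0 h -120
[... 789 characters left out ...]
03 -0.    0.73 -0.26] qend [-0.27  0.8   1.82  1.53  1.69 -1.04]
1 90.0 h -80.0 mar 0.63 qg [ 0.85  0.38  2.03 -0.    0.73 -0.26] qend [-0.22  0.91  1.5   1.33  1.9  -0.87]
1 90.0 h -60.0 mar 0.55 qg [ 0.85  0.38  2.03 -0.    0.73 -0.26] qend [-0.13  1.05  1.17  1.21  2.14 -0.72]
1 90.0 h -40.0 mar 0.29 qg [ 0.85  0.38  2.03 -0.    0.73 -0.26] qend [-0.03  1.19  0.84  1.16  2.4  -0.6 ]
1 90.0 h 80.0 mar 0.11 qg [ 0.85  0.38  2.03 -0.    0.73 -0.26] qend [ 0.7   1.17  0.87 -1.17  2.37 -2.53]
-1 90.0 h -40.0 mar 0.13 qg [0.85 0.38 2.03 0.   0.73 2.89] qend [-0.03  1.19  0.84  1.16  2.4   2.55]
-1 90.0 h 80.0 mar 0.13 qg [0.85 0.38 2.03 0.   0.73 2.89] qend [ 0.7   1.17  0.87 -1.17  2.37  0.61]
```

```bash
python3 - <<'E'
from plan import *
s=manip.state(); Rc=R.from_rotvec(s['tool_rot']); al=np.radians(45)
p,Ro=tool(tray0,yaw0,0,al); pre=p-Ro.apply([0,0,.1])
print('pre',pre,'grasp',p,'d tool cm',Rc.inv().apply(pre-s['tool_pos'])*100,'rot',(Rc.inv()*Ro).as_rotvec())
hop=np.array([.653,.2235]);q,e=ik(p,Ro,s['q']);print(q.round(2),e)
h=yaw0
for w in [(tray0+[0,0,.15],h,0)]+[(pourpose(hop,h,t,.02),h,t) for t in np.radians([0,30,60,80,95,105])]:
    q,e=ik(*tool(*w,al),q);print(q.round(2),e.round(5),tool(*w,al)[0].round(3))
E
```

```text
pre [0.27361632 0.40018608 0.13127565] grasp [0.33693909 0.3687182  0.06056497] d tool cm [ 2.05467346 -8.61889342  7.49010118] rot [ 0.00362041 -0.28744006  0.00851562]
[ 1.34  0.56  2.07 -0.95  1.    0.97] 5.2657777364457055e-06
[ 1.34  0.29  2.01 -0.82  1.21  0.69] 0.0 [0.337 0.369 0.211]
[ 0.99  0.35  2.03 -1.02  0.97  0.58] 0.0 [0.496 0.302 0.179]
[ 0.62  0.24  1.79 -0.27  1.01 -0.35] 1e-05 [0.532 0.284 0.227]
[ 0.3   0.47  1.4   0.18  1.47 -0.85] 0.0 [0.595 0.252 0.254]
[ 0.16  0.71  1.08  0.35  1.84 -0.94] 0.0 [0.645 0.228 0.26 ]
[ 0.09  0.94  0.82  0.49  2.12 -0.92] 0.0 [0.682 0.209 0.252]
[ 0.06  1.1   0.63  0.62  2.3  -0.85] 0.0 [0.705 0.198 0.24 ]
```

Call:
play_rows --xyz '[[0, -2.2, 0], [0, -2.2, 0], [0, -2.2, 0], [0, -2.0, 0], [1.0, 0, 1.7], [1.1, 0, 1.7], [1.0, 0, 1.7], [1.0, 0, 1.5]]' --rot '[[0, -0.07, 0], [0, -0.07, 0], [0, -0.07, 0], [0, -0.077, 0], [0, 0, 0], [0, 0, 0], [0, 0, 0], [0, 0, 0]]'

```text
t: 10.4
tool_pos: [0.2748, 0.4, 0.1311]
tool_rot: [0.534, 2.307, -0.222]
ft_force: [0.0, 0.6, -0.7]
grip_width: 0.496
grasp_force: 0.0
```

```bash
python3 - <<'E'
from plan import *
s=manip.state(); b,ci=snap('wrist','w4');a,cs=snap('scene','s4');Rc=R.from_rotvec(s['tool_rot']); al=np.radians(45)
p,Ro=tool(tray0,yaw0,0,al)
print(s['tool_pos'],'d tool cm',Rc.inv().apply(p-s['tool_pos'])*100,'rot',(Rc.inv()*Ro).as_rotvec())
for l in [GRIP,GRIP+.025*np.array([-.643,0,.766]),LIP,np.array([-.058,.042,.04]),np.array([-.058,-.042,.04])]:
    w=tray0+R.from_euler('z',yaw0).apply(l)
    for im,c in ((a,cs),(b,ci)):
        u=proj(c,w); cv2.circle(im,tuple(int(v) for v in u),2,(0,0,255),-1)
cv2.imwrite('pics/c4.png',np.hstack([cv2.resize(a[190:300,320:430],(400,400),interpolation=cv2.INTER_CUBIC),cv2.resize(b[:,120:520],(400,400))]))
E
```

```text
[0.27481448 0.39999825 0.13113286] d tool cm [ 0.06343432 -0.07380948  9.90797045] rot [ 0.00379752 -0.00085877  0.00469054]
```

View pics/c4.png

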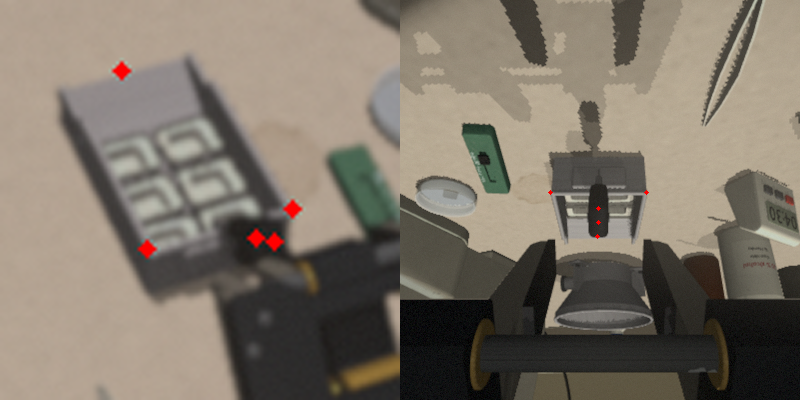

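The overlay matches: the red back-wall corners and grip points lie on the tray in both views, and the bar is centred between the fingers. I'm advancing to grasp.

Call:
play_rows --xyz '[[0.06, -0.07, 1.5], [0, 0, 1.7], [0, 0, 1.7], [0, 0, 1.5], [0, 0, 1.3], [0, 0, 1.2], [0, 0, 0.7], [0, 0, 0.3]]' --rot '[[0.004, 0, 0.005], [0, 0, 0], [0, 0, 0], [0, 0, 0], [0, 0, 0], [0, 0, 0], [0, 0, 0], [0, 0, 0]]'

```text
t: 11.17
tool_pos: [0.337, 0.3688, 0.0614]
tool_rot: [0.54, 2.303, -0.224]
ft_force: [-0.8, 0.3, 0.5]
grip_width: 0.503
grasp_force: 0.0
```

Call:
play_rows --xyz '[[0, 0, 0], [0, 0, 0], [0, 0, 0], [0, 0, 0], [0, 0, 0], [0, 0, 0], [0, 0, 0], [0, 0, 0]]' --rot '[[0, 0, 0], [0, 0, 0], [0, 0, 0], [0, 0, 0], [0, 0, 0], [0, 0, 0], [0, 0, 0], [0, 0, 0]]' --gripper -1

```text
t: 11.83
tool_pos: [0.3362, 0.3699, 0.0621]
tool_rot: [0.539, 2.304, -0.222]
ft_force: [-3.9, 1.0, 5.2]
grip_width: 0.15
grasp_force: 30.0
```

```bash
python3 - <<'E'
from plan import *
s=manip.state(); Rc=R.from_rotvec(s['tool_rot']); al=np.radians(45)
p,Ro=tool(tray0,yaw0,0,al)
print(s['tool_pos'],s['ft_force'],s['grip_width'],'d tool cm',Rc.inv().apply(p-s['tool_pos'])*100,'rot',(Rc.inv()*Ro).as_rotvec())
E
```

```text
[0.33617157 0.36992254 0.06208163] [-3.9483857   0.9770832   5.21367165] 0.1499691142124795 d tool cm [ 0.02110214 -0.07418972  0.1935158 ] rot [0.00264184 0.00154946 0.00077183]
```

Call:
play_rows --xyz '[[-0.2, 0, -0.2], [-0.5, 0, -0.5], [-0.8, 0, -0.8], [-0.8, 0, -0.8], [-0.7, 0, -0.7], [-0.4, 0, -0.4], [-0.1, 0, -0.1], [0, 0, 0]]' --rot '[[0, 0, 0], [0, 0, 0], [0, 0, 0], [0, 0, 0], [0, 0, 0], [0, 0, 0], [0, 0, 0], [0, 0, 0]]'

```text
t: 12.5
tool_pos: [0.3363, 0.3698, 0.112]
tool_rot: [0.54, 2.304, -0.221]
ft_force: [-0.1, -0.1, -1.8]
grip_width: 0.147
grasp_force: 30.0
```

```bash
python3 - <<'E'
from plan import *
s=manip.state(); a,cs=snap('scene','s5');b,ci=snap('wrist','w5'); Rc=R.from_rotvec(s['tool_rot']);print(s['tool_pos'],s['ft_force'],s['wrist_torque'],s['grip_width'])
al=np.radians(45);_,Ro=tool(tray0,yaw0,0,al);Rt=Rc*Ro.inv()*R.from_euler('z',yaw0)
z=np.array([np.cos(al),0,-np.sin(al)]);pos=s['tool_pos']-Rt.apply(GRIP+.019*z)
print(pos)
for l in [LIP+[0,.042,0],LIP-[0,.042,0],np.array([-.058,.042,.04]),np.array([-.058,-.042,.04]),np.array([-.058,.042,0])]:
    for im,c in ((a,cs),(b,ci)):
        u=proj(c,pos+Rt.apply(l)); cv2.circle(im,tuple(int(v) for v in u),1,(0,0,255),-1)
cv2.imwrite('pics/c5.png',np.hstack([cv2.resize(a[160:280,300:420],(400,400),interpolation=cv2.INTER_CUBIC),cv2.resize(b[:,120:520],(400,400))]))
E
```

```text
[0.33625251 0.36980949 0.11198721] [-0.05665333 -0.06416636 -1.83096443] [0.4159561  0.67684724 0.0037945 ] 0.1466244434217225
[0.40589925 0.33551079 0.05151099]
```

View pics/c5.png

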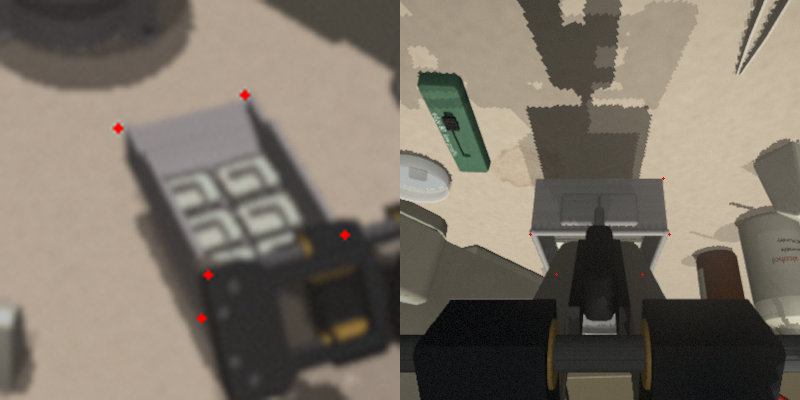

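Call:
play_rows --xyz '[[-0.6, 0, -0.6], [-1.2, 0, -1.2], [-1.5, 0, -1.5], [-1.2, 0, -1.3], [-0.5, 0.2, 0.6], [-1.0, 0.2, 1.2], [-1.4, 0.2, 1.7], [-1.5, 0.2, 1.8]]' --rot '[[0, -0.02, 0], [0, -0.03, 0], [0, -0.03, 0], [0, -0.02, 0], [0, 0, 0], [0, 0, 0], [0, 0, 0], [0, 0, 0]]'

```text
t: 13.27
tool_pos: [0.3988, 0.3475, 0.1749]
tool_rot: [0.514, 2.208, -0.244]
ft_force: [-0.3, 1.1, -2.1]
grip_width: 0.152
grasp_force: 30.0
```

Call:
play_rows --xyz '[[-1.5, 0.1, 1.8], [-1.5, 0, 1.8], [-1.3, 0, 1.6], [-1.0, 0, 1.2], [-0.6, 0, 0.8], [-0.3, 0, 0.4], [-0.1, 0, 0.1], [0, 0, 0]]' --rot '[[0, 0, 0], [0, 0, 0], [0, 0, 0], [0, 0, 0], [0, 0, 0], [0, 0, 0], [0, 0, 0], [0, 0, 0]]'

```text
t: 13.93
tool_pos: [0.4877, 0.3043, 0.1758]
tool_rot: [0.516, 2.207, -0.245]
ft_force: [-1.0, -0.0, -1.7]
grip_width: 0.152
grasp_force: 30.0
```

```bash
cat > ov.py <<'E'
from plan import *
def trayfit(s,al=np.radians(45),droop=0):
    Rc=R.from_rotvec(s['tool_rot']);_,Ro=tool(tray0,0,0,al); Rt=Rc*Ro.inv()*R.from_euler('y',droop)
    z=Ro.as_matrix()[:,2]; g=s['tool_pos']-.019*Rc.as_matrix()[:,2]
    return g-Rt.apply(GRIP),Rt
def overlay(n,droop):
    s=manip.state(); a,cs=snap('scene','s'+n);b,ci=snap('side','d'+n); pos,Rt=trayfit(s,droop=droop)
    print(s['t'],s['tool_pos'],s['ft_force'],s['grip_width'],'lip',pos+Rt.apply(LIP),Rt.as_euler('ZYX',degrees=True))
    for l in [LIP+[0,.042,0],LIP-[0,.042,0],np.array([-.058,.042,.04]),np.array([-.058,-.042,.04]),np.array([-.058,.042,0])]:
        for im,c in ((a,cs),(b,ci)):
            u=proj(c,pos+Rt.apply(l)); cv2.circle(im,tuple(int(v) for v in u),1,(0,0,255),-1)
    for t in np.linspace(0,6.28,13):
        for im,c in ((a,cs),(b,ci)):
            u=proj(c,[.653+.08*np.cos(t),.2235+.08*np.sin(t),.085]); cv2.circle(im,tuple(int(v) for v in u),1,(0,255,0),-1)
    cv2.imwrite(f'pics/c{n}.png',np.hstack([cv2.resize(a[80:240,250:410],(400,400),interpolation=cv2.INTER_CUBIC),cv2.resize(b[180:340,260:420],(400,400),interpolation=cv2.INTER_CUBIC)]))
E
python3 -c "
from ov import *
overlay('6',.03)"
```

```text
13.9333 [0.48773304 0.30430817 0.1758488 ] [-1.02271986 -0.02430357 -1.69845808] 0.151892689044983 lip [0.62894144 0.23444436 0.14800417] [-2.63269907e+01 -4.07655010e+00  1.12209629e-02]
```

View pics/c6.png

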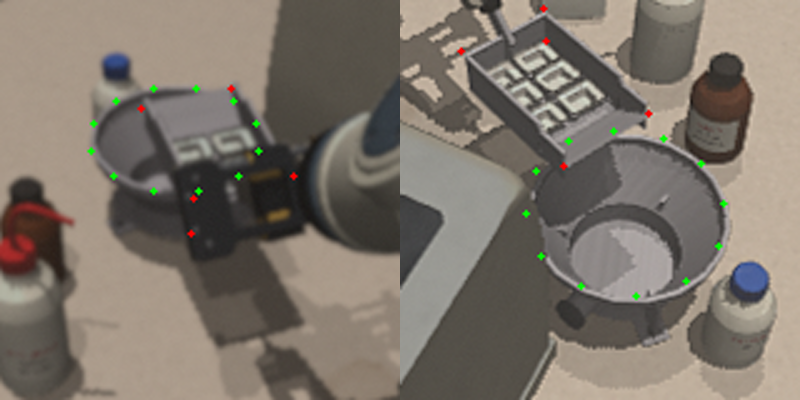

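The scene half shows the lip over the hopper's near rim with all six moulds in the tray. The side half shows the rim centred about 5 mm right of my circle, so the hopper centre is about (0.656, 0.225). All ten pictures are used, so from here I work numerically.

```bash
cat > rows.py <<'E'
from ov import *
import sys
def gen(ths,off=.018,droop=.04,hop=np.array([.656,.225]),zf=lambda t:np.interp(t,[0,.5,1.0],[.145,.13,.09])):
    s=manip.state();pos,Rt=trayfit(s,droop=droop);Rc=R.from_rotvec(s['tool_rot']);pc=s['tool_pos'];q=s['q']
    d=np.array([np.cos(yaw0),np.sin(yaw0)]); print('lip',(pos+Rt.apply(LIP)).round(4),Rt.as_euler('ZYX').round(3),'t',s['t'])
    Rg=Rt.inv()*Rc; toolp=Rt.inv().apply(pc-pos); X=[];W=[]
    for t in ths:
        R2=R.from_euler('z',yaw0)*R.from_euler('y',t); lip=np.r_[hop-off*d,zf(t)]; p2=lip+R2.apply(toolp-LIP); Ro=R2*Rg
        X.append((Rc.inv().apply(p2-pc)*100).round(2).tolist());W.append((Rc.inv()*Ro).as_rotvec().round(3).tolist())
        q2,e=ik(p2,Ro,q); print('dq',(np.abs(q2-q)*12/[2.22,2.22,2.79,3.14,3.14,3.14]).round(2).max(),e.round(4)); q=q2;Rc,pc=Ro,p2
    print(X);print(W)
E
python3 -c "
from rows import *
gen(np.r_[np.linspace(0.0,.48,7),.48])"
```

```text
lip [0.6283 0.2354 0.1465] [-0.459 -0.061  0.001] t 14.0333
dq 0.43 0.0
dq 0.53 0.0
dq 0.56 0.0
dq 0.57 0.0
dq 0.57 0.0
dq 0.55 0.0
dq 0.51 0.0
dq 0.0 0.0
[[-1.48, 0.34, 0.54], [-0.97, 0.0, -0.4], [-0.98, 0.0, -0.39], [-1.0, -0.0, -0.38], [-1.01, -0.0, -0.37], [-1.03, 0.0, -0.36], [-1.05, -0.0, -0.35], [0.0, 0.0, 0.0]]
[[0.002, 0.061, 0.001], [-0.0, 0.08, -0.0], [0.0, 0.08, -0.0], [-0.0, 0.08, 0.0], [0.0, 0.08, -0.0], [0.0, 0.08, 0.0], [-0.0, 0.08, -0.0], [0.0, 0.0, 0.0]]
```

Call:
play_rows --xyz '[[-1.5, 0.3, 0.5], [-1.0, 0, -0.4], [-1.0, 0, -0.4], [-1.0, 0, -0.4], [-1.0, 0, -0.4], [-1.0, 0, -0.35], [-1.0, 0, -0.35], [0, 0, 0]]' --rot '[[0, 0.06, 0], [0, 0.08, 0], [0, 0.08, 0], [0, 0.08, 0], [0, 0.08, 0], [0, 0.08, 0], [0, 0.08, 0], [0, 0, 0]]'

```text
t: 14.7
tool_pos: [0.535, 0.2863, 0.2414]
tool_rot: [0.64, 2.728, -0.104]
ft_force: [-0.6, -0.1, -0.6]
grip_width: 0.151
grasp_force: 30.0
```

```bash
python3 -c "
from rows import *
gen(np.r_[np.linspace(.53,.95,7),.95])"
```

```text
lip [0.6424 0.2338 0.1352] [-0.457  0.48   0.006] t 14.7
dq 0.26 0.0
dq 0.38 0.0
dq 0.34 0.0
dq 0.3 0.0
dq 0.27 0.0
dq 0.23 0.0
dq 0.24 0.0
dq 0.0 0.0
[[-0.29, -0.11, 0.28], [-0.84, -0.0, 0.04], [-0.88, 0.0, 0.05], [-0.91, 0.0, 0.05], [-0.95, 0.0, 0.06], [-0.99, -0.0, 0.06], [-1.03, 0.0, 0.06], [0.0, 0.0, 0.0]]
[[0.006, 0.05, -0.001], [-0.0, 0.07, 0.0], [0.0, 0.07, 0.0], [-0.0, 0.07, -0.0], [-0.0, 0.07, -0.0], [0.0, 0.07, 0.0], [0.0, 0.07, 0.0], [0.0, 0.0, 0.0]]
```

Call:
play_rows --xyz '[[-0.3, -0.1, 0.3], [-0.85, 0, 0.05], [-0.9, 0, 0.05], [-0.9, 0, 0.05], [-0.95, 0, 0.05], [-1.0, 0, 0.05], [-1.0, 0, 0.05], [0, 0, 0]]' --rot '[[0.005, 0.05, 0], [0, 0.07, 0], [0, 0.07, 0], [0, 0.07, 0], [0, 0.07, 0], [0, 0.07, 0], [0, 0.07, 0], [0, 0, 0]]'

```text
t: 15.37
tool_pos: [0.586, 0.257, 0.2374]
tool_rot: [-0.693, -2.937, -0.031]
ft_force: [-1.6, -0.2, -2.7]
grip_width: 0.149
grasp_force: 30.0
```

```bash
python3 -c "
from rows import *
snap('scene','s8');snap('side','d8')
gen(np.r_[np.linspace(1.0,1.3,7),1.3])"
```

```text
lip [0.6361 0.2309 0.0891] [-0.473  0.948 -0.014] t 15.4667
dq 0.2 0.0
dq 0.2 0.0
dq 0.21 0.0
dq 0.21 0.0
dq 0.21 0.0
dq 0.21 0.0
dq 0.21 0.0
dq 0.0 0.0
[[-0.97, 0.22, -0.5], [-0.71, -0.0, -0.36], [-0.71, -0.0, -0.36], [-0.71, -0.0, -0.36], [-0.71, 0.0, -0.36], [-0.71, -0.0, -0.36], [-0.71, 0.0, -0.36], [0.0, 0.0, 0.0]]
[[-0.008, 0.052, -0.002], [0.0, 0.05, 0.0], [-0.0, 0.05, -0.0], [0.0, 0.05, 0.0], [0.0, 0.05, -0.0], [-0.0, 0.05, -0.0], [-0.0, 0.05, -0.0], [0.0, 0.0, 0.0]]
```

Call:
play_rows --xyz '[[-1.0, 0.2, -0.5], [-0.7, 0, -0.35], [-0.7, 0, -0.35], [-0.7, 0, -0.35], [-0.7, 0, -0.35], [-0.7, 0, -0.35], [-0.7, 0, -0.35], [0, 0, 0]]' --rot '[[-0.008, 0.05, 0], [0, 0.05, 0], [0, 0.05, 0], [0, 0.05, 0], [0, 0.05, 0], [0, 0.05, 0], [0, 0.05, 0], [0, 0, 0]]'

```text
t: 16.13
tool_pos: [0.6364, 0.2348, 0.2491]
tool_rot: [-0.614, -2.605, -0.147]
ft_force: [-1.6, -0.4, -1.9]
grip_width: 0.153
grasp_force: 30.0
```

```bash
python3 -c "
from rows import *
print(manip.state()['wrist_torque'])
gen(np.r_[np.linspace(1.36,1.65,7),1.65])"
```

```text
[-0.16400893 -0.36605454  0.01981915]
lip [0.6398 0.233  0.0893] [-0.465  1.3   -0.002] t 16.1333
dq 0.26 0.0
dq 0.21 0.0
dq 0.21 0.0
dq 0.22 0.0
dq 0.22 0.0
dq 0.23 0.0
dq 0.23 0.0
dq 0.0 0.0
[[-0.83, -0.0, -0.5], [-0.69, -0.0, -0.35], [-0.69, 0.0, -0.35], [-0.69, -0.0, -0.35], [-0.69, 0.0, -0.35], [-0.69, -0.0, -0.35], [-0.69, -0.0, -0.35], [0.0, 0.0, 0.0]]
[[0.0, 0.06, -0.002], [-0.0, 0.048, -0.0], [-0.0, 0.048, -0.0], [0.0, 0.048, 0.0], [0.0, 0.048, -0.0], [-0.0, 0.048, 0.0], [-0.0, 0.048, 0.0], [0.0, 0.0, 0.0]]
```

Call:
play_rows --xyz '[[-0.8, 0, -0.5], [-0.7, 0, -0.35], [-0.7, 0, -0.35], [-0.7, 0, -0.35], [-0.7, 0, -0.35], [-0.7, 0, -0.35], [-0.7, 0, -0.35], [0, 0, 0]]' --rot '[[0, 0.06, 0], [0, 0.05, 0], [0, 0.05, 0], [0, 0.05, 0], [0, 0.05, 0], [0, 0.05, 0], [0, 0.05, 0], [0, 0, 0]]'

```text
t: 16.8
tool_pos: [0.6854, 0.2108, 0.2393]
tool_rot: [-0.532, -2.255, -0.233]
ft_force: [0.4, -0.2, -2.9]
grip_width: 0.153
grasp_force: 30.0
```

Call:
play_rows --xyz '[[0, 0, 0], [0, 0, 0], [0, 0, 0], [0, 0, 0], [0, 0, 0], [0, 0, 0], [0, 0, 0], [0, 0, 0]]' --rot '[[0, 0, 0], [0, 0, 0], [0, 0, 0], [0, 0, 0], [0, 0, 0], [0, 0, 0], [0, 0, 0], [0, 0, 0]]'

```text
t: 17.47
tool_pos: [0.6861, 0.2105, 0.243]
tool_rot: [-0.529, -2.26, -0.239]
ft_force: [-0.2, 0.6, -1.9]
grip_width: 0.153
grasp_force: 30.0
```

```bash
python3 -c "
from rows import *
F=[]
for i in range(8): F.append(np.r_[manip.state()['ft_force'],manip.state()['wrist_torque']]);snap('side','d9')
snap('scene','s9');print(np.mean(F,0).round(2))
pos,Rt=trayfit(manip.state(),droop=.04);print(Rt.as_euler('ZYX').round(3),pos+Rt.apply(LIP))
ci=manip.camera_info('side');a=cv2.imread('pics/side0.png');b=cv2.imread('pics/d9.png')
# ascii of tray interior/hopper region: brightness grid
u,v=proj(ci,[.656,.225,.04]).astype(int);print(u,v)
for im in (a,b):
  g=cv2.cvtColor(im[v-34:v+36,u-44:u+44],6); g=cv2.resize(g,(44,24),interpolation=cv2.INTER_AREA)
  print('\n'.join(''.join('.:-=+*#%@'[min(8,int(x)//26)] for x in r) for r in g));print()
"
```

```text
[ 0.04  0.02 -1.49 -0.21 -0.55 -0.01]
[2.636 1.483 3.098] [0.63939739 0.23441105 0.09178191]
350 275
#########*==+++++++++++++++++++=-=*+-:---::-
########==++++++++**+++++++++++++=-=**====+*
######*=+++++++++**++++++++++++++++=-+######
+*###+=+++++*+++**++++++++++++++++++=-=*####
*+*#*=++++++++***++++++++++++++++++++===####
*==*++++++++++***+++++++++++++++++++++=-+###
===+++++++++++*****++++++++++*+++++++++=-*##
====+++++++++**++=========++==+++++++++=-=##
=====+++++++*+==========----=+++++++++++==#%
-====++++++++====+++++++==----=+++++++++==##
-----=++++*+-==+****#*****+=---=++++++++==##
::-----====---=+###########**---=+++++++=+##
+-::::------------+*#########*=--+++++===*##
+**+=-::------------=#########*=-=+=====+###
--==+++=-------=-----##########+-======+####
==----=--------------##########+-=====+*####
=-------------------*##########+=====***%##+
=---------------==-+###########+===****##*+-
------------------=##########*==+**=+*#*+*=-
------------------*#######+#****+===*##++#==
------------------=+++++++++=======+##*++**+
::---------------------------=====+##*==+**#
::-------
[... 461 characters left out ...]
---------==---:----------
=============-------=---==-------::---==---=
=====+======----=========**=#*=---::-------#
======+==-=---==+=+++*#****#=*%*==::-----++%
======+=-==-==+=+##%%+*=#**##*=%#====--===#%
======++=--==++=#**=+#*+*#%%%%*%-=+==-===+#%
======*++=-==+#++##*===++##%#*#=-==-=====#%%
=======*+==+*++++++=======+###**-=-=====*%%%
======-=**==##=--===========++#+--==-===+*#+
========-=**+==---========*++#*=---====+===-
==========-=**+==========-+===---========+=-
===========---===++===**=--=---==-=======+==
========----===----=======-----======*+==++=
========-:::-=---------------=====+*#*===+++
=========::::-====-----------=====+*+=-==+=+
==========-::-==========-----=========-====+
```

Call:
play_rows --xyz '[[0.8, 0, -0.6], [-0.8, 0, 0.6], [0.8, 0, -0.6], [-0.8, 0, 0.6], [0.8, 0, -0.6], [0, 0, 0], [0, 0, 0], [0, 0, 0]]' --rot '[[0, 0.05, 0], [0, 0.05, 0], [0, 0, 0], [0, 0, 0], [0, 0, 0], [0, 0, 0], [0, 0, 0], [0, 0, 0]]'

```text
t: 18.58
tool_pos: [0.6858, 0.2109, 0.254]
tool_rot: [-0.506, -2.165, -0.261]
ft_force: [0.5, -0.3, -1.3]
grip_width: 0.148
grasp_force: 30.0
```

```bash
python3 -c "
from rows import *
zf=lambda t:np.interp(t,[0,.5,1.0,1.5],[.16,.15,.13,.11])
gen(np.r_[np.linspace(1.68,.98,8)],zf=zf,off=.02)
"
```

```text
lip [0.6261 0.2414 0.1088] [2.654 1.385 3.116] t 18.5833
dq 0.23 0.0
dq 0.48 0.0
dq 0.46 0.0
dq 0.45 0.0
dq 0.42 0.0
dq 0.4 0.0
dq 0.38 0.0
dq 0.37 0.0
[[0.31, -0.06, -0.57], [1.36, 0.0, 0.83], [1.42, -0.0, 0.77], [1.61, -0.0, 0.52], [1.57, 0.0, 0.49], [1.54, 0.0, 0.47], [1.5, 0.0, 0.46], [1.46, -0.0, 0.45]]
[[0.003, -0.076, 0.003], [0.0, -0.1, 0.0], [-0.0, -0.1, 0.0], [0.0, -0.1, 0.0], [0.0, -0.1, -0.0], [0.0, -0.1, 0.0], [-0.0, -0.1, -0.0], [-0.0, -0.1, -0.0]]
```

Call:
play_rows --xyz '[[0.3, 0, -0.6], [1.35, 0, 0.8], [1.4, 0, 0.8], [1.6, 0, 0.5], [1.6, 0, 0.5], [1.5, 0, 0.5], [1.5, 0, 0.45], [1.5, 0, 0.45]]' --rot '[[0, -0.08, 0], [0, -0.1, 0], [0, -0.1, 0], [0, -0.1, 0], [0, -0.1, 0], [0, -0.1, 0], [0, -0.1, 0], [0, -0.1, 0]]'

```text
t: 19.25
tool_pos: [0.5899, 0.2583, 0.2818]
tool_rot: [-0.685, -2.921, -0.061]
ft_force: [0.3, 0.2, -0.7]
grip_width: 0.151
grasp_force: 30.0
```

```bash
python3 -c "
from rows import *
zf=lambda t:np.interp(t,[0,.5,1.0,1.5],[.16,.15,.13,.11])
gen(np.r_[np.linspace(.89,.05,8)],zf=zf,off=.02)
"
```

```text
lip [0.6397 0.2347 0.1317] [-0.451  0.972  0.012] t 19.25
dq 0.28 0.0
dq 0.41 0.0
dq 0.49 0.0
dq 0.6 0.0
dq 0.71 0.0
dq 0.8 0.0
dq 0.84 0.0
dq 0.83 0.0
[[1.27, -0.05, 0.42], [1.66, -0.0, 0.54], [1.6, 0.0, 0.54], [1.54, 0.0, 0.54], [1.54, -0.0, 0.73], [1.53, 0.0, 0.8], [1.5, 0.0, 0.81], [1.48, -0.0, 0.83]]
[[0.007, -0.082, 0.0], [0.0, -0.12, -0.0], [-0.0, -0.12, 0.0], [0.0, -0.12, -0.0], [0.0, -0.12, 0.0], [-0.0, -0.12, -0.0], [0.0, -0.12, 0.0], [0.0, -0.12, 0.0]]
```

Call:
play_rows --xyz '[[1.3, 0, 0.4], [1.25, 0, 0.4], [1.2, 0, 0.4], [1.2, 0, 0.4], [1.2, 0, 0.5], [1.15, 0, 0.6], [1.15, 0, 0.6], [1.1, 0, 0.6]]' --rot '[[0.007, -0.08, 0], [0, -0.09, 0], [0, -0.09, 0], [0, -0.09, 0], [0, -0.09, 0], [0, -0.09, 0], [0, -0.09, 0], [0, -0.09, 0]]'

```text
t: 19.92
tool_pos: [0.5132, 0.2967, 0.2302]
tool_rot: [0.591, 2.522, -0.169]
ft_force: [-0.6, -0.1, -1.7]
grip_width: 0.151
grasp_force: 30.0
```

```bash
python3 -c "
from rows import *
zf=lambda t:np.interp(t,[0,.5,1.0,1.5],[.16,.15,.13,.11])
gen(np.r_[.2,.14,.08,.03,0,0],zf=zf,off=.03)
"
```

```text
lip [0.6382 0.2349 0.152 ] [-0.46   0.264  0.001] t 19.9167
dq 0.49 0.0
dq 0.41 0.0
dq 0.41 0.0
dq 0.33 0.0
dq 0.19 0.0
dq 0.0 0.0
[[1.49, -0.07, -0.33], [0.76, 0.0, 0.39], [0.75, 0.0, 0.39], [0.62, -0.0, 0.33], [0.38, -0.0, 0.19], [0.0, 0.0, 0.0]]
[[0.002, -0.064, 0.0], [-0.0, -0.06, -0.0], [0.0, -0.06, 0.0], [0.0, -0.05, -0.0], [-0.0, -0.03, 0.0], [0.0, 0.0, 0.0]]
```

Call:
play_rows --xyz '[[1.5, 0, -0.3], [0.75, 0, 0.4], [0.75, 0, 0.4], [0.6, 0, 0.3], [0.4, 0, 0.2], [0, 0, 0], [0, 0, 0], [0, 0, 0]]' --rot '[[0, -0.064, 0], [0, -0.06, 0], [0, -0.06, 0], [0, -0.05, 0], [0, -0.03, 0], [0, 0, 0], [0, 0, 0], [0, 0, 0]]'

```text
t: 20.58
tool_pos: [0.4915, 0.3073, 0.1983]
tool_rot: [0.532, 2.272, -0.234]
ft_force: [0.5, -0.3, -1.6]
grip_width: 0.151
grasp_force: 30.0
```

```bash
python3 -c "
from rows import *
F=[]
for i in range(6): F.append(manip.state()['ft_force']);snap('side','d10')
print(np.mean(F,0).round(2))
s=manip.state();ci=manip.camera_info('side');b=cv2.imread('pics/d10.png');a=cv2.imread('pics/d6.png')
pos,Rt=trayfit(s,droop=.04);print(pos,Rt.as_euler('ZYX').round(3))
d=np.array([[-.058,.042,.04],[-.058,-.042,.04],[.078,-.042,.022],[.078,.042,.022]])
U=np.array([proj(ci,pos+Rt.apply(l)) for l in d]);print(U.round())
# rectify tray floor  (100x84 mm at z=3mm), 2mm per char
def rect(im,dz=.003):
    c=np.float32([proj(ci,pos+Rt.apply(l)) for l in [[-.058,.042,dz],[-.058,-.042,dz],[.042,-.042,dz],[.042,.042,dz]]])
    H=cv2.getPerspectiveTransform(c,np.float32([[0,0],[41,0],[41,24],[0,24]]));g=cv2.warpPerspective(cv2.cvtColor(im,6),H,(42,25))
    print('\n'.join(''.join('.:-=+*#%@'[min(8,int(x)//26)] for x in r) for r in g));print()
rect(b);rect(a)
"
```

```text
[ 0.14 -0.03 -1.44]
[0.56023347 0.27253113 0.13659727] [-0.462  0.005 -0.002]
[[319. 176.]
 [286. 193.]
 [327. 242.]
 [361. 222.]]
-=================---=========+*+------=*#
---==================---======+*+--------+
--=++**+**********+**+==+*******+=-------=
---=+**************************#+--------=
-===+**################*****####+--------=
-===+**#################***#####+--------=
--==+**########################*+--------=
---=+**########################*+--------=
-==+**##########################+--------=
-=-+***#########################+--------=
-=-=***########################*=--------=
-=--+**########################*+--------=
---=+**########################*+--------=
---=***#########################=--------=
---=***########################*=--------=
--==***########################*=--------=
-===***########################*=--------=
--=+***########################*=---------
--=+***########################*=---------
--=+***#######################**+---------
--==+*################*#######***=--------
-==+***########################*#*=-------
--=+***################
[... 481 characters left out ...]
+=+#%%##+---
--------=+**+-=+++++++=+=-=+++==++++*#+---
--------=++++++++++=====*==+++++*+++**=---
-------=+%@%%#%%%%%%%%%*==+%@%%#%%%##*=---
-------=*%%*+++++++++*%#=-+%%#++++++**=---
-------=#%%*==*#*****#%*--*%%#==**##**=---
-------+#%#+=+#@%%%%%%%+--*%%#==*%%%#*=---
-------=#%#+=+#%%%%%%%*---+%%*==*####+----
-------=-=--=========-===-=++=--===+*+----
-------=+==+++++++++++=====+*+++++++*+----
------=*%%%##%%%%%%%@%#+++*%%%%%%%%##+----
------=*%%*+++++++++#%#=-=#%#++++++**=----
------=*%%+=+**##***#%#=-+#%#+=+*#*#*=----
------=#%%+==#%%%%%%%%#=-+%%#+=+#%%#*+----
------=*%%*==*%%#%%%%%*=-+#%#+=*%%%%#*=---
-------==+===-========++=-=+=======-+*+---
------==++===+===++++++==++**===+++=+#+---
```

Call:
play_rows --xyz '[[0.7, 0, -0.7], [1.4, -0.2, -1.5], [1.7, -0.2, -1.8], [1.9, -0.2, -2.0], [1.9, -0.3, -2.0], [1.7, -0.2, -1.8], [1.4, -0.2, -1.5], [0.6, 0, -0.7]]' --rot '[[0, 0, 0], [0, 0, 0], [0, 0, 0], [0, 0, 0], [0, 0, 0], [0, 0, 0], [0, 0, 0], [0, 0, 0]]'

```text
t: 21.55
tool_pos: [0.3355, 0.3698, 0.1965]
tool_rot: [0.53, 2.272, -0.234]
ft_force: [0.1, 0.6, -1.2]
grip_width: 0.149
grasp_force: 30.0
```

```bash
cat > low.py <<'E'
from rows import *
s=manip.state();pos,Rt=trayfit(s,droop=.04);Rc=R.from_rotvec(s['tool_rot']);print(pos,Rt.as_euler('ZYX').round(3),s['ft_force'])
for z in (.01,.004,0): print(z,(Rc.inv().apply(np.r_[.4064,.3342,z]-pos)*100).round(2))
print('up',Rc.inv().apply([0,0,1]).round(3))
E
python3 low.py; python3 - <<'E'
from rows import *
# droop estimate: match rendered tray outline points in wrist view via edges? use lip line gradient
s=manip.state();snap('scene','s11');im=cv2.imread('pics/s11.png');ci=manip.camera_info('scene');g=cv2.GaussianBlur(cv2.cvtColor(im,6).astype(np.float32),(3,3),0)
gx,gy=cv2.Sobel(g,5,1,0),cv2.Sobel(g,5,0,1);m=np.hypot(gx,gy)
for dr in np.arange(-.06,.2,.02):
    pos,Rt=trayfit(s,droop=dr);v=[]
    for a,b in [((.078,.042,.022),(.078,-.042,.022)),((.0,.043,0),(-.058,.043,0)),((.04,.043,0),(.078,.043,.022)),((-.05,.042,.04),(.04,.042,.04))]:
        for t in np.linspace(.05,.95,15):
            u=proj(ci,pos+Rt.apply((1-t)*np.array(a)+t*np.array(b)));v.append(cv2.remap(m,np.float32([[u[0]]]),np.float32([[u[1]]]),1)[0,0])
    print(dr.round(2),[round(float(np.mean(v[i:i+15])),1) for i in (0,15,30,45)])
E
```

```text
[0.40419312 0.33565662 0.13502882] [-0.46   0.005 -0.003] [ 0.12337227  0.56873084 -1.19115645]
0.01 [8.96 0.   8.72]
0.004 [9.4  0.01 9.13]
0 [9.7  0.01 9.4 ]
up [-0.731 -0.003 -0.682]
-0.06 [51.8, 192.5, 66.1, 71.2]
-0.04 [54.0, 187.6, 68.2, 96.0]
-0.02 [73.3, 176.3, 75.8, 124.5]
0.0 [112.5, 158.5, 82.8, 151.2]
0.02 [93.6, 138.5, 89.2, 169.9]
0.04 [37.8, 116.7, 95.0, 173.2]
0.06 [20.6, 96.5, 96.8, 162.9]
0.08 [19.3, 78.3, 92.1, 140.6]
0.1 [21.0, 61.2, 81.8, 112.6]
0.12 [22.5, 48.6, 68.3, 84.4]
0.14 [24.6, 40.4, 54.1, 59.7]
0.16 [24.8, 33.6, 43.9, 40.2]
0.18 [27.7, 30.2, 35.9, 27.5]
```

Call:
play_rows --xyz '[[0.6, 0, 0.6], [1.4, 0, 1.4], [1.7, 0, 1.6], [1.8, 0, 1.7], [1.6, 0, 1.6], [1.1, 0, 1.1], [0.5, 0, 0.5], [0.2, 0, 0.2]]' --rot '[[0, 0.02, 0], [0, 0, 0], [0, 0, 0], [0, 0, 0], [0, 0, 0], [0, 0, 0], [0, 0, 0], [0, 0, 0]]'

```text
t: 22.27
tool_pos: [0.3389, 0.3668, 0.071]
tool_rot: [0.537, 2.291, -0.234]
ft_force: [-0.4, 0.2, -1.5]
grip_width: 0.148
grasp_force: 30.0
```

```bash
python3 low.py
```

```text
[0.40631208 0.3328681  0.00800858] [-0.462  0.025 -0.005] [-0.38536289  0.19295368 -1.46370163]
0.01 [-0.11  0.12 -0.18]
0.004 [0.32 0.13 0.24]
0 [0.61 0.13 0.52]
up [-0.718 -0.005 -0.696]
```

Call:
play_rows --xyz '[[0.15, 0, 0.15], [0.15, 0, 0.15], [0.1, 0, 0.1], [0.05, 0, 0.05], [0, 0, 0], [0, 0, 0], [0, 0, 0], [0, 0, 0]]' --rot '[[0, 0, 0], [0, 0, 0], [0, 0, 0], [0, 0, 0], [0, 0, 0], [0, 0, 0], [0, 0, 0], [0, 0, 0]]'

```text
t: 22.93
tool_pos: [0.3383, 0.3682, 0.0661]
tool_rot: [0.536, 2.29, -0.231]
ft_force: [0.1, 0.2, -1.6]
grip_width: 0.155
grasp_force: 30.0
```

Call:
play_rows --xyz '[[0.1, 0, 0.1], [0.1, 0, 0.1], [0.05, 0, 0.05], [0, 0, 0], [0, 0, 0], [0, 0, 0], [0, 0, 0], [0, 0, 0]]' --rot '[[0, 0, 0], [0, 0, 0], [0, 0, 0], [0, 0, 0], [0, 0, 0], [0, 0, 0], [0, 0, 0], [0, 0, 0]]'

```text
t: 23.6
tool_pos: [0.3384, 0.3679, 0.0623]
tool_rot: [0.536, 2.291, -0.231]
ft_force: [0.2, 0.0, -1.9]
grip_width: 0.151
grasp_force: 30.0
```

Call:
play_rows --xyz '[[0.1, 0, 0.1], [0.05, 0, 0.05], [0, 0, 0], [0, 0, 0], [0, 0, 0], [0, 0, 0], [0, 0, 0], [0, 0, 0]]' --rot '[[0, 0, 0], [0, 0, 0], [0, 0, 0], [0, 0, 0], [0, 0, 0], [0, 0, 0], [0, 0, 0], [0, 0, 0]]'

```text
t: 24.27
tool_pos: [0.3387, 0.3681, 0.062]
tool_rot: [0.537, 2.287, -0.231]
ft_force: [-10.7, -0.0, 17.2]
grip_width: 0.149
grasp_force: 30.0
```

Call:
play_rows --xyz '[[-0.1, 0, -0.1], [0, 0, 0], [0, 0, 0], [0, 0, 0], [0, 0, 0], [0, 0, 0], [0, 0, 0], [0, 0, 0]]' --rot '[[0, 0, 0], [0, 0, 0], [0, 0, 0], [0, 0, 0], [0, 0, 0], [0, 0, 0], [0, 0, 0], [0, 0, 0]]'

```text
t: 24.93
tool_pos: [0.3384, 0.3682, 0.0621]
tool_rot: [0.536, 2.29, -0.231]
ft_force: [-6.3, 0.5, 8.4]
grip_width: 0.151
grasp_force: 30.0
```

Call:
play_rows --xyz '[[0, 0, 0], [0, 0, 0], [0, 0, 0], [0, 0, 0], [0, 0, 0], [0, 0, 0], [0, 0, 0], [0, 0, 0]]' --rot '[[0, 0, 0], [0, 0, 0], [0, 0, 0], [0, 0, 0], [0, 0, 0], [0, 0, 0], [0, 0, 0], [0, 0, 0]]' --gripper -0.1

```text
t: 25.6
tool_pos: [0.3384, 0.3679, 0.0616]
tool_rot: [0.536, 2.29, -0.231]
ft_force: [-0.3, -0.6, -0.4]
grip_width: 0.45
grasp_force: 0.0
```

Call:
play_rows --xyz '[[0, 0, -0.5], [0, 0, -1.2], [0, 0, -1.8], [0, 0, -2.2], [0, 0, -2.5], [0, 0, -2.5], [0, 0, -2], [0, 0, -1]]' --rot '[[0, 0, 0], [0, 0, 0], [0, 0, 0], [0, 0, 0], [0, 0, 0], [0, 0, 0], [0, 0, 0], [0, 0, 0]]'

```text
t: 26.27
tool_pos: [0.2486, 0.4139, 0.1591]
tool_rot: [0.536, 2.292, -0.227]
ft_force: [0.9, 0.3, -0.5]
grip_width: 0.45
grasp_force: 0.0
```

```bash
python3 - <<'E'
from rows import *
s=manip.state();print(s['tool_pos'],s['ft_force'],s['grip_width'])
a=cv2.imread('pics/side0.png');b,_=snap('side','d12');c=cv2.imread('pics/scene0.png');d,_=snap('scene','s12')
# tray pose by template: edge score over x,y,yaw at z=0 upright, scene cam
w,ci=snap('wrist','w12')
cs=manip.camera_info('scene')
def mag(im):
    g=cv2.GaussianBlur(cv2.cvtColor(im,6).astype(np.float32),(5,5),0);return np.hypot(cv2.Sobel(g,5,1,0),cv2.Sobel(g,5,0,1))
L=[((.078,.042,.022),(.078,-.042,.022)),((.04,.043,0),(-.058,.043,0)),((-.058,.042,.04),(.04,.042,.04)),((-.058,-.042,.04),(.04,-.042,.04)),((-.058,-.042,.04),(-.058,.042,.04))]
pts=np.array([(1-t)*np.array(p)+t*np.array(q) for p,q in L for t in np.linspace(.05,.95,15)])
for n,im,cc in (('scene0',c,cs),('scene',d,cs),('wrist',w,ci)):
    m=mag(im)
    def sc(x):
        P=np.c_[pts@np.array([[np.cos(x[2]),np.sin(x[2]),0],[-np.sin(x[2]),np.cos(x[2]),0],[0,0,1]])]+[x[0],x[1],0]
        U=np.float32([proj(cc,p) for p in P]);return cv2.remap(m,U[:,0].copy(),U[:,1].copy(),1).clip(0,150).mean()
    best=max((sc((.4064+i*.003,.3342+j*.003,-.4612+k*.03)),i,j,k) for i in range(-4,5) for j in range(-4,5) for k in range(-2,3));print(n,best)
# where do side/scene images differ from the start
for n,p,q in (('side',a,b),('scene',c,d)):
    g=(cv2.absdiff(p,q).max(2)>45).astype(np.uint8);g=cv2.morphologyEx(g,cv2.MORPH_OPEN,np.ones((3,3)));k,_,st,ce=cv2.connectedComponentsWithStats(g)
    print(n,[(st[i].tolist(),ce[i].round().tolist()) for i in range(1,k) if st[i][4]>12])
E
```

```text
[0.24864727 0.41387375 0.15905007] [ 0.8541266   0.33261748 -0.48543764] 0.450364045643773
scene0 (np.float32(104.33272), 0, 1, 1)
scene (np.float32(114.75094), 0, 0, 0)
wrist (np.float32(82.567245), 1, 0, 0)
side [([30, 0, 272, 147, 8267], [194.0, 80.0]), ([165, 0, 34, 38, 855], [180.0, 18.0]), ([199, 0, 114, 77, 1650], [259.0, 35.0]), ([198, 36, 7, 3, 21], [201.0, 37.0]), ([184, 42, 25, 12, 165], [196.0, 47.0]), ([174, 48, 4, 4, 16], [176.0, 50.0]), ([228, 64, 9, 8, 45], [232.0, 68.0]), ([0, 79, 312, 217, 13431], [156.0, 161.0]), ([259, 79, 72, 109, 2121], [295.0, 143.0]), ([199, 87, 6, 5, 24], [202.0, 89.0]), ([184, 127, 47, 20, 278], [207.0, 134.0]), ([0, 134, 9, 6, 42], [3.0, 136.0]), ([238, 148, 12, 14, 73], [243.0, 155.0]), ([34, 158, 13, 21, 160], [41.0, 167.0]), ([284, 175, 25, 31, 393], [296.0, 190.0]), ([58, 190, 71, 54, 1351], [95.0, 218.0]), ([256, 195, 38, 33, 709], [275.0, 211.0]), ([286, 232, 11, 9, 58], [291.0, 236.0]), ([54, 239, 47, 43, 676], [78.0, 262.0]), ([88, 253, 24, 21, 211], [100.0, 263.0]), ([363, 271, 4, 4, 15], [364.0, 273.0]), ([317, 274, 30, 25, 367], 
[... 393 characters left out ...]
 2, 26, 16, 222], [427.0, 9.0]), ([390, 12, 22, 11, 95], [400.0, 17.0]), ([375, 16, 11, 17, 145], [380.0, 23.0]), ([629, 135, 11, 22, 141], [635.0, 147.0]), ([319, 143, 13, 7, 59], [325.0, 146.0]), ([545, 160, 95, 139, 5904], [603.0, 237.0]), ([366, 224, 9, 4, 32], [370.0, 226.0]), ([352, 228, 6, 4, 24], [354.0, 230.0]), ([364, 231, 17, 8, 68], [371.0, 234.0]), ([392, 241, 139, 116, 6136], [447.0, 286.0]), ([371, 246, 4, 4, 15], [373.0, 247.0]), ([518, 267, 122, 117, 3562], [579.0, 342.0]), ([637, 300, 3, 6, 15], [638.0, 303.0]), ([429, 319, 13, 17, 129], [436.0, 327.0]), ([491, 320, 4, 7, 23], [492.0, 323.0]), ([395, 371, 5, 9, 30], [397.0, 375.0]), ([610, 391, 20, 9, 121], [620.0, 395.0])]
```

```bash
python3 -c "
from bench import manip
print(manip.job_done())"
```

```text
the job is handed in; nothing more can be done
None
```

I laid the forceps flat on the bare worktop, tipped the moulds into the hopper, set the empty tray back upright where it started, and handed the job in at about 26 s. My checks found the tray empty and no changes near the hopper beyond its inside, but I did not count all six moulds there.

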